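# Put the slab batten away behind the peg

### The arm

A 6-joint arm with a two-finger parallel gripper is mounted at the origin on the work surface. World frame = base frame: x ahead of the robot, y to its left, z up, the work surface at z = 0. Lengths are in m, angles in rad, forces in N, time in s.
With the tool pointing down it reaches from about 0.275 to 1 m from the base axis. Payload 8.4 kg.
Tool frame: the origin (TCP) lies on the centre line of the jaws, within the pads' length; the fingertips stand 17 mm ahead of it and the grasp point (between the pads) lies 2 mm behind it (bot.tcp_to_tips is the y of the fingertips in the tool frame, in m); y points along the fingers, z is the direction in which the jaws open and shut, and the axes are right-handed (so a half turn about y gives the same grasp; the last joint's range is limited). The gripper opens to 85 mm and grips with 20 to 120 N. Pads are 22 mm wide; open, the fingers measure 114 mm over their backs; the gripper's body (76 mm by 85 mm) begins 54 mm behind the grasp point. The pads swing forward as they close: fully open they stand 13 mm farther back than shut.
Start: joints at [-1.229, 0.353, 1.633, -0, 1.155, -0.002], TCP at [0.211, -0.588, 0.248] pointing down, gripper open.
Joint ranges: [-2.63, 2.63], [-0.92, 2.1], [0.06, 2.66], [-1.3, 4.44], [0, 2.69], [-3.02, 3.02]. Speed limits (rad/s): [2.22, 2.22, 2.79, 3.14, 3.14, 3.14].

### API

Orientations are given as a unit quaternion [x, y, z, w].
In Python, from workcell import bot, hand, kinematics, get_obs, vision, hand_in gives the robot as it stands. The module is installed in compiled form; this text tells all that it offers. Calls block until the motion is done:
- bot.reach(position, orientation): joint-space move of the TCP to a pose.
- bot.servo_line(position, ori=None, velocity=0.15): straight line of the TCP; ori=None keeps the orientation; velocity is the mean speed in m/s.
- bot.goto_joints(angles): joint-space move.
- hand.move_gripper(opening, strength=None): finger opening in m; strength is the grip in N (None keeps the last); returns when the fingers have stopped.
- bot.dwell(seconds).
- kinematics.solve_ik(position, orientation): joint angles nearest the present ones, or None.
- get_obs(): the state.
- vision.read_camera(name): name is "side" or "top" or "wrist"; returns a dict with "frame" (420x560x3 uint8, red, green, blue), "intrinsics" (3x3 intrinsics, pixels), "view" (4x4, takes a point from world to camera coordinates). Camera axes: x right, y down, z forward; pixel columns grow to the right and rows downward; lengths in m; the calibration is good to about 2 mm. The wrist camera is an equidistant fisheye: a pixel r from the principal point sees the ray r / f radians off the axis. A picture is of the moment at which its call begins. There is no depth.
A pose or a line that the arm cannot do raises bot.IKError and nothing moves.
- hand_in(): hands the job in, once; it reports no verdict.
The state is a dict: "time_s": time; "joint_pos": joint angles; "joint_vel": joint speeds; "joint_efforts": joint torques, N m; "position": TCP position; "orientation": TCP orientation; "wrist_force": force on the tool from outside, world axes, zero at the start; "ft_torque": the same for the moment, N m; "gripper_width": finger opening in m.
Only numpy, scipy, OpenCV 4.12 (cv2) and the standard library are available. Lean on these libraries where they do the work, as an engineer would, in place of code of your own. Each camera call takes 0.05 s, during which the arm holds its last target.

### The job

Put the loose wooden batten away in its three-sided bay by pushing it along the bench with your fingertips: push one end in at an angle past the steel peg at the mouth, then push the other end in behind the peg, until the batten lies fully home along the back fence. Never pick it up, lift it or tip it, and leave the pottery and tools standing around where they are.

Things in the scene. Friction and masses are not known exactly. Their poses are not given: they have to be found in the camera images.
- batten: the long piece: a plain straight dark-wood batten of square section, 200 mm long, 24 mm wide, 24 mm high, about 0.11 kg, loose on the worktop, lying outside the bay between it and the robot. Origin: centre of its underside; its length runs along its y axis, z up. It slides on the worktop with ordinary wood friction
- end_a (a point): centre of the batten's +y end face, 12 mm above its underside
- end_b (a point): centre of the batten's -y end face, 12 mm above its underside
- bay: the bay: three low plywood fences fixed to the worktop, 22 mm high and 18 mm thick, making a U that is open towards the robot; its floor is the worktop. Origin: on the worktop at the middle of the back fence's inner face; x points out of the back of the bay (away from the robot), y along the back fence. The back fence's inner face is at x = 0; the side fences' inner faces are at y = +112 and -112 mm (224 mm apart) and run from x = 0 to x = -125 mm
- peg: fixed upright steel peg, 20 mm in diameter, 48 mm tall, origin at its foot. It stands at the bay's mouth in one of two places: bay x = -140 mm and bay y = +85 or -85 mm. Between the peg and the far side fence 187 mm are free, less than the batten's length; between the peg and the near side fence the batten does not fit. The other place shows only an empty hole, flush with the worktop, which hinders nothing
- jar: bystander, to be left alone: closed amber glass jar, 56 mm across, 62 mm tall, beside the bay. Origin: centre of its underside
- cup: bystander, to be left alone: white ceramic cup, 72 mm across, 62 mm tall, beside the bay. Origin: centre of its underside
- bowl: bystander, to be left alone: terracotta bowl, 96 mm across, 45 mm tall, behind the bay. Origin: centre of its underside
- brush: bystander, to be left alone: flat paint brush lying behind the back fence
- prop: bystander, to be left alone: upright round kiln prop with a hole, 42 mm across, 50 mm tall, to the side of the bay's mouth. Origin: centre of its underside
- disc: bystander, to be left alone: white fired clay disc lying flat, 68 mm across, 12 mm thick, to the side of the bay's mouth. Origin: centre of its underside
- flask: bystander, to be left alone: blue glazed flask, 84 mm across, 140 mm tall, farther to the side of the bay. Origin: centre of its underside
Mind the look-alikes: they are no part of the job. Of the things shaped like the batten, the wood one is meant.

How it is judged:
By the outcome, as a careful person would: the job done as asked, in the order asked, and still so for the second after the job is handed in, with the robot touching nothing.
It also fails if it takes over 72 s, if anything falls off the work surface, if the arm or the gripper's body presses on something with over 40 N, if the wrist force passes 120 N, or if a joint passes its speed limit or range.

## Working session

There is one attempt and no reset: what is moved stays moved. The work goes in short steps, each a Python script; the robot and the scene stay as the last script left them, time stands still between calls to the robot, and variables do not carry over. Pictures are saved under pics/ and viewed, and the job is handed in when it is done.

```bash
mkdir -p pics; python3 - <<'E'
from workcell import *
import cv2,numpy as np
o=get_obs();print(o)
for n in("side","top","wrist"):
    d=vision.read_camera(n);cv2.imwrite(f"pics/{n}0.png",d["frame"][...,::-1]);print(n,d["intrinsics"].tolist(),np.round(d["view"],4).tolist())
print(bot.tcp_to_tips)
E
```

```text
{'time_s': 0.0, 'joint_pos': array([-1.22938847e+00,  3.53662759e-01,  1.63417039e+00,  5.67517560e-05,
        1.15517076e+00, -2.37454336e-03]), 'joint_vel': array([-0.0006439 , -0.00055864,  0.00031012, -0.00236762, -0.00162747,
        0.00159192]), 'joint_efforts': array([ 3.44934873e-03, -6.05248332e+01, -3.42062116e+01,  1.67422936e-04,
        9.54056246e-03,  5.47123375e-05]), 'position': array([ 0.21053193, -0.58798016,  0.24753702]), 'orientation': array([-0.12100584,  0.69718229, -0.6961925 ,  0.12087366]), 'wrist_force': array([-0.48489648, -1.08687076,  0.43759041]), 'ft_torque': array([0.0303056 , 0.04365791, 0.01783782]), 'gripper_width': 0.08547616626165834}
side [[417.1380363692928, 0.0, 274.926313950886], [0.0, 417.1380363692928, 206.76111341671296], [0.0, 0.0, 1.0]] [[0.9854, -0.1698, 0.011, -0.5169], [-0.088, -0.564, -0.8211, 0.1351], [0.1456, 0.8081, -0.5707, 0.711], [0.0, 0.0, 0.0, 1.0]]
top [[459.22712892681614, 0.0, 281.363925268823], [0.0, 459.22712892681614, 213.2480663957968], [0.0, 0.0, 1.0]] [[-0.0193, -0.9998, 0.0012, 0.0621], [-0.9893, 0.0189, -0.1448, 0.5345], [0.1448, -0.0039, -0.9895, 0.8928], [0.0, 0.0, 0.0, 1.0]]
wrist [[325.19226210127806, 0.0, 275.30899278318594], [0.0, 325.19226210127806, 208.59977493187372], [0.0, 0.0, 1.0]] [[0.3367, -0.9416, -0.001, -0.6243], [-0.902, -0.3228, 0.2868, -0.0368], [-0.2704, -0.0956, -0.958, 0.3784], [0.0, 0.0, 0.0, 1.0]]
0.017
```

View pics/top0.png

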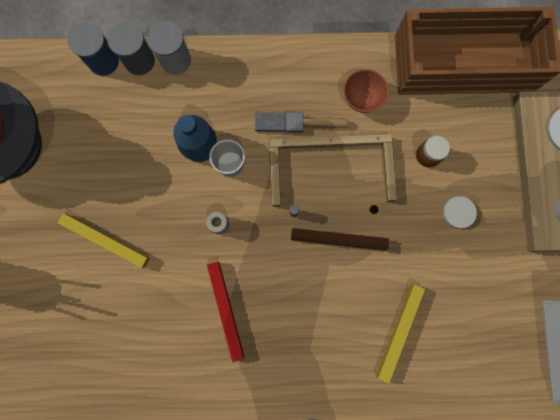

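View pics/side0.png

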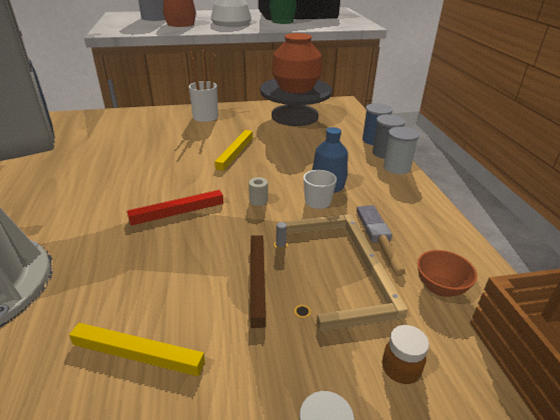

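View pics/wrist0.png

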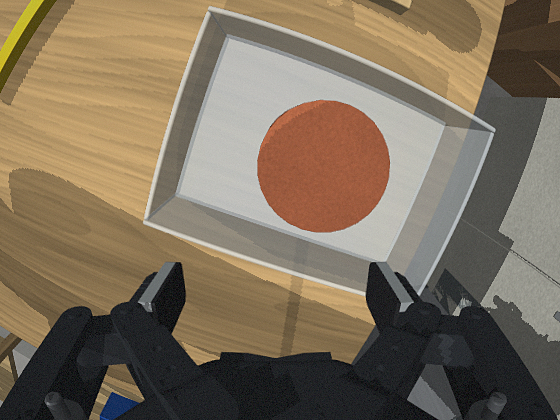

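The candidates for the batten in the top view are dark wood (340,239), yellow (103,240), yellow (402,333) and red (225,311). In the side view the dark wood one is at (258,280). I choose the dark-wood one between bay and robot. The peg is at top (294,211), on the +y side, and the empty hole is at (374,210). I'll check a close crop and make first measurements.

```bash
cat > h.py <<'E'
from workcell import *
import cv2,numpy as np
def ray(d,uv,fish=False):
    K=d["intrinsics"];V=np.array(d["view"]);x=(uv[0]-K[0,2])/K[0,0];y=(uv[1]-K[1,2])/K[1,1]
    if fish:
        r=np.hypot(x,y); v=np.array([np.sin(r)*x/max(r,1e-9),np.sin(r)*y/max(r,1e-9),np.cos(r)])
    else: v=np.array([x,y,1.])
    R=V[:3,:3];return -R.T@V[:3,3],R.T@v
def onz(d,uv,z,fish=False):
    c,v=ray(d,uv,fish);return c+v*(z-c[2])/v[2]
def proj(d,p,fish=False):
    K=d["intrinsics"];V=np.array(d["view"]);q=V[:3,:3]@np.asarray(p,float)+V[:3,3]
    if fish:
        r=np.hypot(q[0],q[1]);t=np.arctan2(r,q[2]);m=q[:2]/max(r,1e-9)*t
    else:m=q[:2]/q[2]
    return np.array([K[0,0]*m[0]+K[0,2],K[1,1]*m[1]+K[1,2]])
def tri(rs):
    A=np.zeros((3,3));b=np.zeros(3)
    for c,v in rs:
        v=v/np.linalg.norm(v);M=np.eye(3)-np.outer(v,v);A+=M;b+=M@c
    return np.linalg.solve(A,b)
E
python3 - <<'E'
from h import *
d=vision.read_camera("top");f=d["frame"][...,::-1]
c=f[110:270,250:410];cv2.imwrite("pics/topc.png",cv2.resize(c,None,fx=3.75,fy=3.75,interpolation=cv2.INTER_CUBIC))
d2=vision.read_camera("side");f=d2["frame"][...,::-1]
c=f[200:350,220:420];cv2.imwrite("pics/sidec.png",cv2.resize(c,None,fx=4,fy=4,interpolation=cv2.INTER_CUBIC))
for n,p,z in [("bat",(340,239),.024),("peg",(294,211),.04),("hole",(374,210),0),("fl",(272,140),.022),("fr",(390,138),.022),("cup",(228,157),.04),("prop",(217,222),.05),("disc",(460,212),.012),("jar",(434,150),.06),("flask",(190,135),.1),("bowl",(366,90),.045)]:
    print(n,onz(d,p,z).round(3))
E
```

```text
bat [ 0.482 -0.067  0.024]
peg [0.54  0.026 0.04 ]
hole [ 0.544 -0.145  0.   ]
fl [0.695 0.069 0.022]
fr [ 0.695 -0.181  0.022]
cup [0.655 0.16  0.04 ]
prop [0.519 0.181 0.05 ]
disc [ 0.535 -0.322  0.012]
jar [ 0.656 -0.259  0.06 ]
flask [0.684 0.227 0.1  ]
bowl [ 0.793 -0.131  0.045]
```

View pics/topc.png

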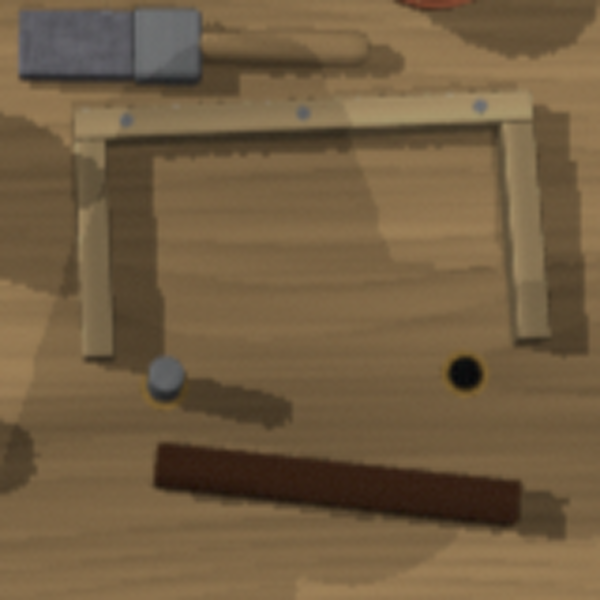

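View pics/sidec.png

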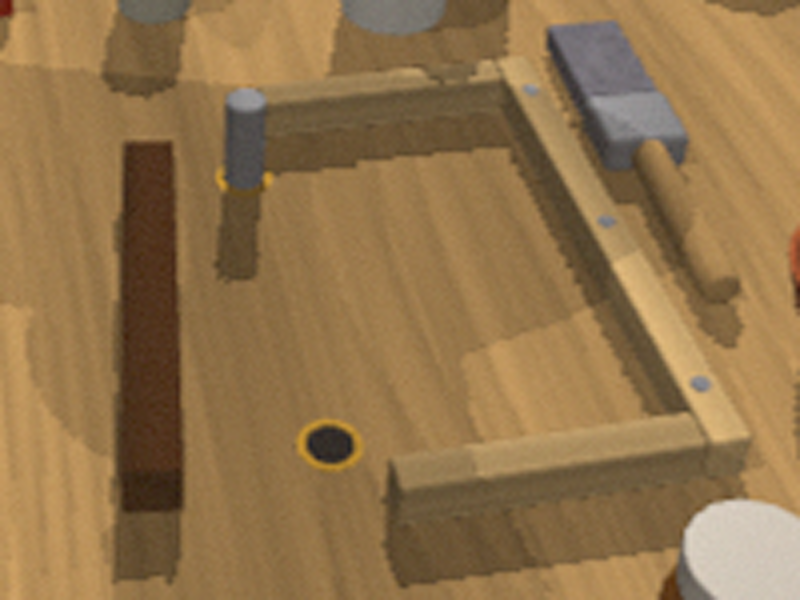

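The crops show the dark-wood batten at top-crop corners (162,443)–(517,526). The peg is on the bay's +y side and the hole on the -y side. Next I fit poses from both views.

```bash
cat > fit.py <<'E'
from h import *
from scipy.optimize import least_squares
d=vision.read_camera("top");d2=vision.read_camera("side")
T=lambda p:np.array(p)/3.75-.37+np.array([250,110]);S=lambda p:np.array(p)/4-.37+np.array([220,200])
def fit(pts,x0,zfree=True):
    def w(x,p):
        c,s=np.cos(x[2]),np.sin(x[2]);return np.array([x[0]+c*p[0]-s*p[1],x[1]+s*p[0]+c*p[1],x[3]])
    def r(x):return np.concatenate([proj(D,w(x,p))-q for D,p,q in pts])
    o=least_squares(r,x0,x_scale=[.01,.01,.05,.01],loss='soft_l1');print(o.x.round(4),o.fun.reshape(-1,2).round(1).tolist());return o.x
a=.012;b=.1
bat=[(d,(a,b),T((162,443))),(d,(a,-b),T((522,482))),(d,(-a,-b),T((517,526))),(d,(-a,b),T((155,488))),
 (d2,(-a,b),S((123,143))),(d2,(a,b),S((173,143))),(d2,(a,-b),S((183,472))),(d2,(-a,-b),S((122,472)))]
print("batten");fit(bat,[.48,-.067,-.1,.024])
bay=[(d,(.018,.13),T((76,106))),(d,(.018,-.13),T((531,92))),(d,(-.125,.13),T((83,357))),(d,(-.125,.112),T((112,357))),(d,(-.125,-.112),T((516,340))),(d,(-.125,-.13),T((550,338))),
 (d,(0,.112),T((105,140))),(d,(0,-.112),T((499,124))),
 (d2,(-.125,-.112),S((388,460))),(d2,(-.125,-.13),S((398,490))),(d2,(.018,-.13),S((748,437))),(d2,(0,-.112),S((695,416))),(d2,(.018,.13),S((525,58))),(d2,(0,.112),S((502,80)))]
print("bay");x=fit(bay,[.68,-.056,0,.022])
c,s=np.cos(x[2]),np.sin(x[2])
for y in(.085,-.085):print("peg pred",x[0]+c*-.14-s*y,x[1]+s*-.14+c*y)
print("peg top",tri([ray(d,T((166,370))),ray(d2,S((246,100)))]))
print("hole",tri([ray(d,T((465,373))),ray(d2,S((330,443)))]))
E
python3 fit.py
```

```text
batten
[ 0.4822 -0.0668 -0.1264  0.0233] [[-1.0, 0.3], [0.2, 0.3], [0.6, 0.2], [-0.3, -0.1], [0.1, -0.1], [0.2, -0.3], [0.5, 0.0], [-0.1, 0.5]]
bay
[ 0.6831 -0.0549  0.0211  0.0198] [[-1.2, 1.0], [-0.2, -0.0], [-0.5, 0.5], [0.4, 0.2], [0.3, 0.5], [-0.1, 0.6], [-0.1, -0.2], [0.5, -0.0], [-0.1, -0.9], [0.7, 0.7], [1.2, 0.7], [-1.1, -1.0], [0.8, -0.2], [1.1, 0.4]]
peg pred 0.5412889673098741 0.02713426924094961
peg pred 0.5448740191137772 -0.14282792480102943
peg top [0.54218457 0.02658958 0.04761517]
hole [ 0.54535914 -0.14352819  0.00102789]
```

Both fits agree with the text: the batten top is 23 mm high, the fence about 20 mm, the peg top 48 mm, and the peg is on the +y side. In the bay frame the batten's -y end leads into the -y back corner, then the +y end swings in behind the peg. First push: rotate the -y end in, with the closed fingertips flat on the robot-side face.

```bash
cat >> h.py <<'E'
from scipy.spatial.transform import Rotation as Rn
BAY=np.array([.6831,-.0549]);BY=.0211
def b2w(p,z=.022):
    c,s=np.cos(BY),np.sin(BY);x,y=np.array(p)/1000.
    return np.array([BAY[0]+c*x-s*y,BAY[1]+s*x+c*y,z])
def w2b(p):
    c,s=np.cos(BY),np.sin(BY);x,y=np.array(p)[:2]-BAY;return np.array([c*x+s*y,-s*x+c*y])*1000
def ori(psi,flip=0):  # jaw axis angle in bay frame
    t=psi+BY+np.pi*flip;c,s=np.cos(t),np.sin(t)
    return Rn.from_matrix(np.array([[s,0,c],[-c,0,s],[0,-1,0]])).as_quat()
def ax(ph):return np.array([-np.sin(ph),np.cos(ph)])
def nn(ph):return np.array([np.cos(ph),np.sin(ph)])
def stat(t=""):
    o=get_obs();print(t,"t=%.1f"%o["time_s"],"bay",w2b(o["position"]).round(1),"z %.4f"%o["position"][2],"F",o["wrist_force"].round(1),"w %.4f"%o["gripper_width"])
def line(p,z=.022,q=None,v=.08):bot.servo_line(b2w(p,z),q,velocity=v)
E
python3 - <<'E'
from h import *
print(w2b([.4822,-.0668]), -.1264-BY)
R=Rn.from_quat(get_obs()["orientation"]).as_matrix();print(R.round(2))
for fl in(0,1):
  for ph in(-.147,.9):
    print(fl,ph,kinematics.solve_ik(b2w((-250,-90),.1),ori(np.pi/2+ph,fl)))
E
```

```text
[-201.10635168   -7.65867563] -0.14750000000000002
[[-0.94 -0.    0.34]
 [-0.34  0.   -0.94]
 [ 0.   -1.   -0.  ]]
0 -0.147 [-3.35597561e-01  3.14690509e-01  2.10093515e+00 -4.44089210e-16
  7.25966995e-01 -1.78049389e+00]
0 0.9 [-3.35597561e-01  3.14690509e-01  2.10093515e+00 -4.44089210e-16
  7.25966995e-01 -2.82749389e+00]
1 -0.147 [-3.35597561e-01  3.14690509e-01  2.10093515e+00 -4.44089210e-16
  7.25966995e-01  1.36109877e+00]
1 0.9 [-3.35597561e-01  3.14690509e-01  2.10093515e+00 -4.44089210e-16
  7.25966995e-01  3.14098766e-01]
```

```bash
cat > p1.py <<'E'
from h import *
hand.move_gripper(0.0)
C=np.array([-201.1,-7.7]);ph0=-.1475;P=C+35*ax(ph0)
def tcp(ph,gap):return P-118*ax(ph)-(12+11+gap)*nn(ph)
q=lambda ph:ori(np.pi/2+ph,1)
bot.reach(b2w(tcp(ph0,25),.12),q(ph0));stat("above")
line(tcp(ph0,25),.022,q(ph0),.1);stat("down")
line(tcp(ph0,0),.022,q(ph0),.06);stat("touch")
for ph in np.radians([5,18,31,42,52]):
    line(tcp(ph,0),.022,q(ph),.07);stat("%.2f"%ph)
line(tcp(ph,25),.022,None,.12)
line(tcp(ph,60),.16,None,.2);stat("up")
d=vision.read_camera("top");cv2.imwrite("pics/top1.png",d["frame"][100:280,230:430][...,::-1].repeat(3,0).repeat(3,1))
d=vision.read_camera("side");cv2.imwrite("pics/side1.png",d["frame"][190:350,200:430][...,::-1].repeat(3,0).repeat(3,1))
E
python3 p1.py
```

```text
above t=3.0 bay [-260.4  -83.4] z 0.1202 F [ 0.4 -0.3 -0.7] w 0.0004
down t=4.1 bay [-260.4  -82.9] z 0.0224 F [-0.3  0.1  0.6] w -0.0001
touch t=4.7 bay [-236.   -86.4] z 0.0219 F [ 0.4 -0.6 -0.6] w 0.0000
0.09 t=5.2 bay [-209.3  -92.4] z 0.0218 F [ 0.3  0.1 -0.2] w 0.0000
0.31 t=5.8 bay [-182.2  -92.2] z 0.0218 F [ 0.7  0.5 -1. ] w -0.0001
0.54 t=6.3 bay [-155.7  -85.9] z 0.0218 F [-0.3  0.2  0.7] w -0.0003
0.73 t=6.8 bay [-134.8  -76.2] z 0.0218 F [-0.  -0.9  0.2] w -0.0002
0.91 t=7.2 bay [-117.8  -63.9] z 0.0219 F [ 0.6 -0.9 -0.6] w -0.0002
up t=8.4 bay [-154.5 -110.7] z 0.1592 F [ 0.1  0.5 -0.3] w -0.0001
```

View pics/top1.png

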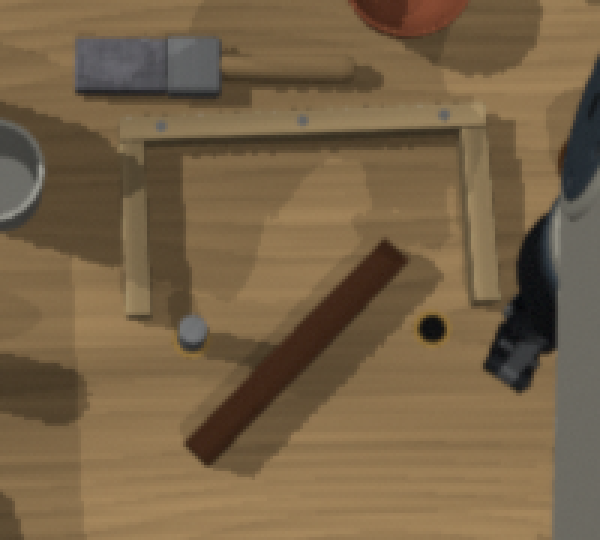

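View pics/side1.png

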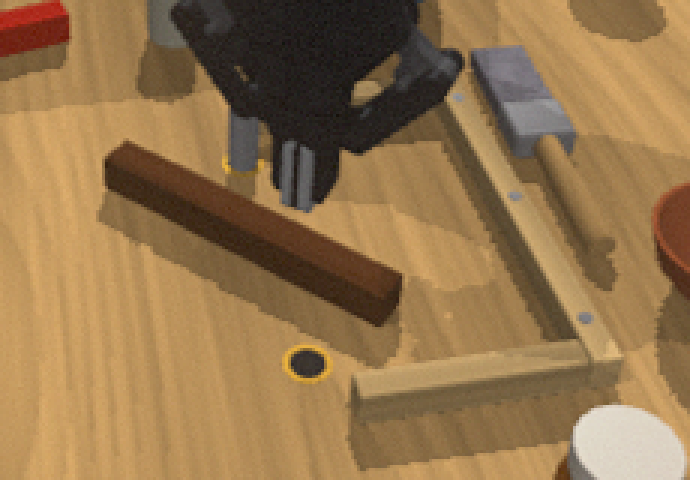

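The batten lies at an angle, its -y end in the mouth at top-crop (398,250) and its +y end at (196,455), clear of the peg at (192,332).

```bash
cat >> h.py <<'E'
def find(d,show=False):
    f=d["frame"].astype(int);R,G,B=f[...,0],f[...,1],f[...,2]
    m=((R<110)&(R>1.45*G)&(R-B>12)).astype(np.uint8)
    m[:,:250]=0;m[:,415:]=0;m[:125]=0;m[300:]=0
    n,l,s,c=cv2.connectedComponentsWithStats(m)
    k=1+np.argmax(s[1:,4]);cs,_=cv2.findContours((l==k).astype(np.uint8),0,1)
    pts=np.array([w2b(onz(d,p,.020)) for p in max(cs,key=len)[:,0].astype(float)],np.float32)
    (cx,cy),(w,h),a=cv2.minAreaRect(pts);bx=cv2.boxPoints(((cx,cy),(w,h),a))
    v=(bx[1]-bx[0]) if np.linalg.norm(bx[1]-bx[0])>np.linalg.norm(bx[2]-bx[1]) else (bx[2]-bx[1])
    if v[1]<0:v=-v
    ph=np.arctan2(-v[0],v[1]);C=np.array([cx,cy]);print("batten",C.round(1),"phi %.1f"%np.degrees(ph),"size",round(w),round(h),"a",(C+100*ax(ph)).round(),"b",(C-100*ax(ph)).round());return C,ph
E
python3 - <<'E'
from h import *
d=vision.read_camera("top");find(d)
q=[w2b(onz(d,np.array(p)/3-.33+[230,100],.024)) for p in [(388,239),(408,261),(207,466),(185,444)]];print(np.round(q),np.mean(q,0))
E
```

```text
batten [-153.    11.3] phi 42.6 size 22 198 a [-221.   85.] b [-85. -62.]
[[ -78.  -55.]
 [ -94.  -68.]
 [-230.   78.]
 [-215.   92.]] [-154.35245456   11.91299245]
```

```bash
cat > p2.py <<'E'
from h import *
C=np.array([-153.7,11.6]);ph=np.radians(42.6);n=nn(ph);a=ax(ph);q=ori(np.pi/2+ph,1)
g=lambda k:C-2*a-(23+k)*n
line(g(25),.12,q,.2)
line(g(25),.022,q,.12)
line(g(0),.022,None,.08);stat()
line(g(-22),.022,None,.06);stat("pushed")
line(g(5),.022,None,.1);line(g(30),.10,None,.2)
e=lambda k:C+22*n+(100+15+k)*a
line(e(30),.12,q,.25);stat("end above")
d=vision.read_camera("top");cv2.imwrite("pics/top2.png",d["frame"][100:280,230:430][...,::-1].repeat(3,0).repeat(3,1));find(d)
d=vision.read_camera("side");cv2.imwrite("pics/side2.png",d["frame"][130:350,150:430][...,::-1].repeat(2,0).repeat(2,1))
E
python3 p2.py
```

```text
t=10.7 bay [-168.9   -4.9] z 0.0221 F [-0.9 -0.  -0.2] w 0.0003
pushed t=11.2 bay [-153.     9.7] z 0.0219 F [ 0.5 -0.4  0.1] w -0.0002
end above t=13.0 bay [-235.7  133. ] z 0.1194 F [0.  0.3 0.4] w 0.0002
batten [-104.2   -7.1] phi 42.7 size 22 107 a [-172.   66.] b [-36. -80.]
```

View pics/top2.png

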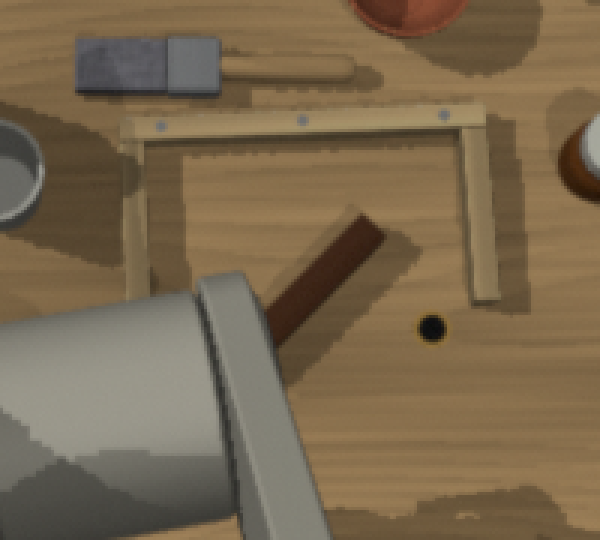

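View pics/side2.png

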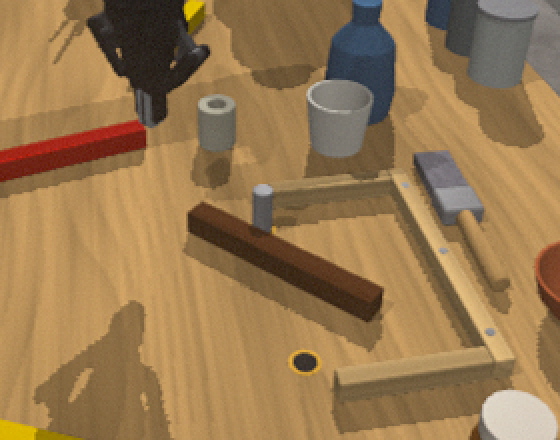

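The batten slid with its angle kept (42.7°); its -y end is at bay (-69,-47). Next is an end push along its axis, past the peg, toward the -y back corner.

```bash
cat > p3.py <<'E'
from h import *
C=np.array([-137.5,27.]);ph=np.radians(42.7);n=nn(ph);a=ax(ph);q=ori(np.pi/2+ph,1)
e=lambda k:C+(100+15+k)*a
line(e(25),.12,q,.2);line(e(25),.022,q,.12)
line(e(0),.022,None,.08);stat()
line(e(-35),.022,None,.06);stat("mid")
line(e(-67),.022,None,.06);stat("pushed")
line(e(-50),.022,None,.1);line(e(0),.12,None,.2)
line(e(80)-90*n,.14,None,.25);stat("away")
d=vision.read_camera("top");cv2.imwrite("pics/top3.png",d["frame"][100:280,230:430][...,::-1].repeat(3,0).repeat(3,1));find(d)
d=vision.read_camera("side");cv2.imwrite("pics/side3.png",d["frame"][130:350,150:430][...,::-1].repeat(2,0).repeat(2,1))
E
python3 p3.py
```

```text
t=14.8 bay [-215.1  111. ] z 0.0221 F [-0.4 -0.2 -0.6] w -0.0003
mid t=15.5 bay [-191.9   85.7] z 0.0219 F [-0.1  0.5  0.4] w -0.0006
pushed t=16.2 bay [-170.1   62.1] z 0.0219 F [-0.4 -0.7 -0.4] w -0.0001
away t=17.9 bay [-335.   109.2] z 0.1398 F [-0.2  0.4  0.6] w 0.0000
batten [-89.8 -19.6] phi 42.8 size 21 201 a [-158.   54.] b [-22. -93.]
```

View pics/top3.png

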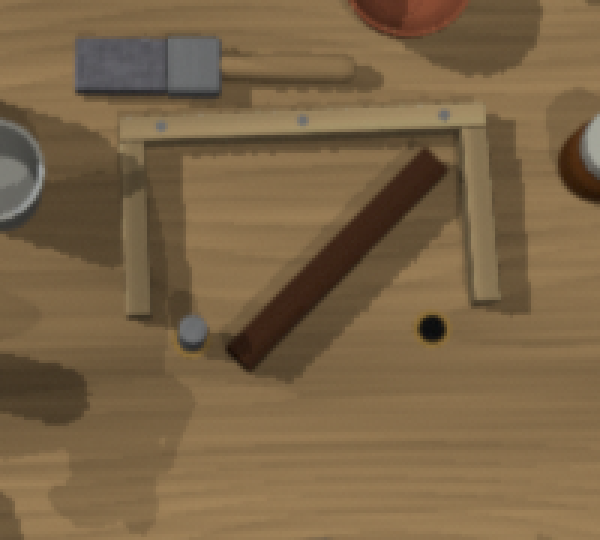

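View pics/side3.png

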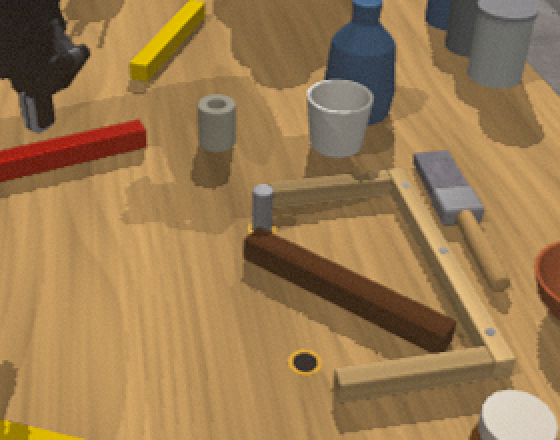

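The -y end is at bay (-22,-93), deep in the -y back corner; the +y end is at (-158,54), about 15 mm clear of the peg. I'll push 9 mm more along the axis, then swing the +y end in behind the peg.

```bash
cat > p4.py <<'E'
from h import *
C=np.array([-137.5,27.]);ph=np.radians(42.7);n=nn(ph);a=ax(ph);q=ori(np.pi/2+ph,1)
e=lambda k:C+(100+15+k)*a
line(e(-20),.10,q,.25);line(e(-45),.022,None,.12);line(e(-76),.022,None,.06);stat("axial")
line(e(-60),.022,None,.1);line(e(-20)-60*n,.08,None,.2)
b=np.array([-16.5,-99.])
t=lambda f,k:b+128*ax(f)-(23+k)*nn(f)
line(t(ph,25),.08,None,.25)
d=vision.read_camera("top");cv2.imwrite("pics/top4a.png",d["frame"][100:280,230:430][...,::-1].repeat(3,0).repeat(3,1));find(d)
line(t(ph,25),.022,None,.12);line(t(ph,0),.022,None,.08);stat()
for f in np.radians([34,26,18]):
    line(t(f,0),.022,ori(np.pi/2+f,1),.07);stat("%.2f"%f)
line(t(f,30),.022,None,.12);line(t(f,160),.16,None,.25);stat("away")
d=vision.read_camera("top");cv2.imwrite("pics/top4.png",d["frame"][100:280,230:430][...,::-1].repeat(3,0).repeat(3,1));find(d)
d=vision.read_camera("side");cv2.imwrite("pics/side4.png",d["frame"][130:350,150:430][...,::-1].repeat(2,0).repeat(2,1))
E
python3 p4.py
```

```text
axial t=20.2 bay [-164.1   55.5] z 0.0219 F [-0.3  1.  -0.1] w 0.0005
batten [-117.8   10.9] phi 42.8 size 21 97 a [-186.   84.] b [-50. -63.]
 t=23.0 bay [-119.7  -20.1] z 0.0222 F [ 0.8  0.2 -0.7] w -0.0001
0.59 t=23.4 bay [-107.5   -5.8] z 0.0219 F [-0.1 -0.3  0.3] w 0.0002
0.45 t=23.8 bay [-93.8   5.7] z 0.0219 F [ 0.4 -0.5 -0.3] w 0.0001
0.31 t=24.2 bay [-78.5  15.4] z 0.0218 F [-0.4 -0.5 -0.9] w 0.0002
away t=25.5 bay [-229.3  -33.7] z 0.1597 F [-0.7  0.1  0.9] w 0.0001
batten [-45.2  -4.4] phi 20.3 size 25 201 a [-80.  89.] b [-11. -98.]
```

View pics/top4.png

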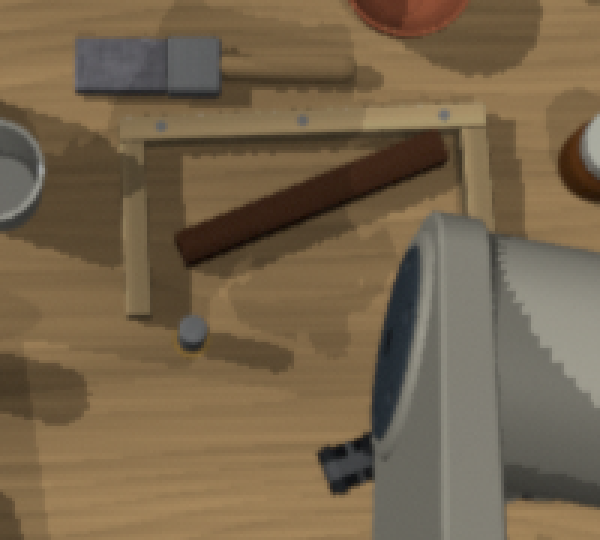

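View pics/side4.png

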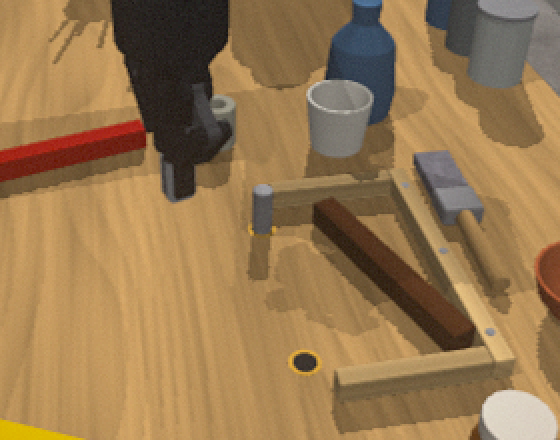

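The +y end is now behind the peg (bay (-80,89)). I'll press it home against the back fence under force watch, at both ends.

```bash
cat > p5.py <<'E'
from h import *
b=np.array([-12.,-98.])
t=lambda f,k,s=150:b+s*ax(f)-(23+k)*nn(f)
f=np.radians(20)
line(t(f,25),.10,ori(np.pi/2+f,1),.25);line(t(f,25),.022,None,.12);line(t(f,0),.022,None,.08)
for f in np.radians([12,5,1.5]):
    line(t(f,0),.022,ori(np.pi/2+f,1),.07);stat("%.2f"%f)
def press(y,x0):
    F0=get_obs()["wrist_force"]
    for x in np.arange(x0,-29.9,1.):
        line((x,y),.022,ori(np.pi/2,1),.03);bot.dwell(.1)
        F=np.mean([get_obs()["wrist_force"] for _ in range(3)],0)-F0
        if F[0]<-5:break
    stat("press x=%.0f"%x)
press(50,-38)
line((-60,50),.022,None,.1);line((-60,-60),.022,None,.15)
line((-40,-60),.022,None,.1);press(-60,-38)
line((-60,-60),.022,None,.1);line((-60,0),.022,None,.15);line((-40,0),.022,None,.1);press(0,-38)
line((-60,0),.022,None,.1);line((-230,-30),.16,None,.25);stat("away")
d=vision.read_camera("top");cv2.imwrite("pics/top5.png",d["frame"][100:280,230:430][...,::-1].repeat(3,0).repeat(3,1));find(d)
d=vision.read_camera("side");cv2.imwrite("pics/side5.png",d["frame"][130:350,150:430][...,::-1].repeat(2,0).repeat(2,1))
E
python3 p5.py
```

```text
0.21 t=28.1 bay [-66.3  43.9] z 0.0218 F [-0.1 -0.8  0.6] w -0.0001
0.09 t=28.5 bay [-48.7  49.3] z 0.0218 F [-0.6 -0.3  0.4] w 0.0001
0.03 t=28.8 bay [-39.4  51.2] z 0.0219 F [ 0.2 -0.8 -0.2] w 0.0001
press x=-34 t=30.5 bay [-34.6  50. ] z 0.0218 F [-5.  -1.1  2.5] w -0.0003
press x=-33 t=34.3 bay [-34.4 -59.9] z 0.0218 F [-6.9 -0.6  4.5] w -0.0001
press x=-33 t=37.7 bay [-34.5   0. ] z 0.0218 F [-6.8 -0.3  4.5] w -0.0003
away t=39.1 bay [-229.2  -30. ] z 0.1598 F [-0.5 -0.6  0.4] w 0.0001
batten [-13.3   0.3] phi 0.2 size 26 198 a [-14. 100.] b [ -13. -100.]
```

View pics/top5.png

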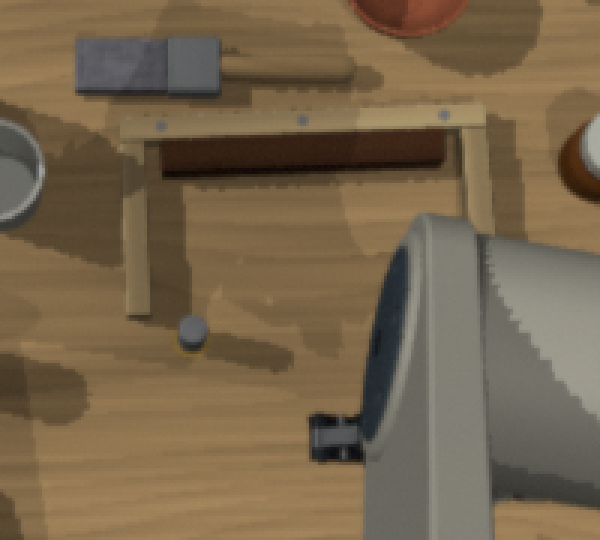

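View pics/side5.png

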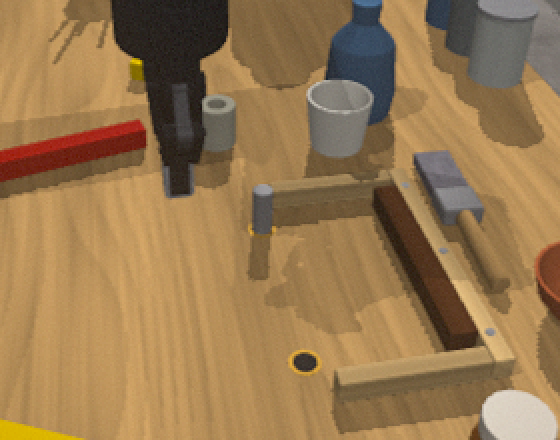

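The pictures show the batten flat along the back fence, from top-crop (162,160) to (445,150). Stops under force at three points agree within 0.2 mm. The bystanders in view are where they were.

```bash
python3 -c "
from h import *
hand_in();stat()"
```

```text
the job is handed in; nothing more can be done
the job is handed in; nothing more can be done
```

The dark-wood batten is in the bay, lying along the back fence, and the job was handed in at about 39 s of the 72 s allowed. I pushed its -y end in at an angle past the peg, which stands on the +y side. I slid it into the back corner, swung the +y end in behind the peg, and pressed it against the fence. All of this was done with closed fingertips on the bench, with no lifting.

**Last checks:**
- **Position:** the top camera put the batten at bay centre (-13, 0) mm, turned 0.2°. The ideal centre is x = -12 mm, so it agrees within the camera's accuracy.
- **Contact with the fence:** pressing at three points, the fingertips stopped at x = -34.4 to -34.6 mm with about 5–7 N, so the batten is flat against the fence.
- **Surroundings:** the peg and the things visible around the bay looked unmoved in the last pictures. I compared them by eye only. The disc was out of frame, and the jar and bowl were only partly in it, but no push went near them. The gripper was clear of everything at hand-in.

**Failed or disagreed:** two mid-task camera fits were wrong because the arm hid part of the batten. I corrected the first from the visible end and ignored the second, and later clear views confirmed the positions. The final status readout after hand-in was refused, so I have no state reading from after that point.

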